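# Shield the capacitor, then hold the hot-air pen ready over the chip

## Robot

A 7-joint arm with a two-finger parallel gripper is mounted at the origin on the work surface. World frame = base frame: x ahead of the robot, y to its left, z up, the work surface at z = 0. Lengths are in m, angles in degrees, forces in N, time in s.
With the tool pointing down it reaches from about 0.4 to 0.85 m from the base axis. Payload 6.9 kg.
Tool frame: the origin (TCP) lies at the very end of the fingers, on their centre line; the grasp point (between the pads) lies 19 mm behind it (manip.grasp_offset is the z of the grasp point in the tool frame, in m); z points along the fingers, y is the direction in which the jaws open and shut (so a half turn about z gives the same grasp; the last joint's range is limited). The gripper opens to 85 mm and grips with 20 to 120 N. Pads are 22 mm wide; open, the fingers measure 114 mm over their backs; the gripper's body (76 mm by 85 mm) begins 54 mm behind the grasp point. The pads swing forward as they close: fully open they stand 13 mm farther back than shut.
Start: joints at [-62.481, 29.078, -13.613, 85.955, 7.202, 65.827, -8.869], TCP at [0.229, 0.582, 0.231] pointing down, gripper open.
Joint ranges: [-176.47, 176.47], [-13.61, 117.27], [-81.72, 77.17], [0.22, 143.17], [-87.28, 267.28], [10, 112.55], [-165.47, 165.47]. Speed limits (degrees/s): [136.94, 136.94, 180, 180, 180, 180, 180].

## Interface

Orientations are given as [roll, pitch, yaw] about the fixed x, y, z axes, in that order (R = Rz(yaw) Ry(pitch) Rx(roll)).
In Python, from bench import manip, imaging gives the robot as it stands.
- The arm moves only by the shell command python3 -m jog 'ROWS'. ROWS is a JSON object of lists of equal length, an entry for each row: "xyz": the shift along the world's x, y, z in units of 40 mm (1.0 is 40 mm), a list of three; "delta_rot": the turn, a rotation vector about the world's x, y, z in units of 8 degrees (1.0 is 8 degrees), a list of three; "gripper": the opening in per cent of the stroke, from 0 (shut) to 100 (fully open). In form: {"xyz": [[x, y, z], ...], "delta_rot": [[wx, wy, wz], ...], "gripper": [gripper, ...]}. A call has 1 to 12 rows; each row is the pose to reach, as a shift and turn from the pose commanded when the call began; what a row does not reach only later rows make up. A row lasts 1/10 s, in which the tool goes at most 50 mm and 8.59 degrees, less where a joint would pass 70% of its speed; a pose out of reach is approached as far as the arm can. A call with a gripper value outside its range is refused whole. The fingers move at their own pace and stop on an object; the grip force is fixed at half the most. Time passes only in rows, so rows that repeat a pose let the fingers close. It gives the time, the measured TCP pose, the force and the opening at its end, in the units of the state.
- manip.get_obs(): the state, without advancing time (a new reading comes with each control period).
- imaging.get_image(name): name is "scene" or "top" or "wrist"; returns a dict with "pixels" (384x512x3 uint8, red, green, blue), "fx", "fy", "cx", "cy" (pixels), "R" (3x3) and "t" (3): a world point X has camera coordinates R X + t; the wrist camera has in their place "hand_eye" (4x4, takes a point from camera to tool coordinates, whose origin is the TCP and whose axes are the flange's). Camera axes: x right, y down, z forward; pixel columns grow to the right and rows downward; lengths in m; the calibration is good to about 2 mm. A picture is of the moment at which its call begins: read the wrist's pose just before it. There is no depth.
- manip.close_job(): hands the job in, once; it reports no verdict.
Trained networks look in the newest picture that a camera, given by its name, has taken for a name from the list of things; names that differ only in an ending like _2 or _b are one class to them, and where a whole thing is asked for, a point or a joint stands for the part that bears it (a point fixed in the world has none). Each returns a list of dicts, best first, with "p" (0 to 1); they miss things now and then, are a little off and sometimes report something else, mostly with a low value. They report only what shows in the picture. A call takes as long as a camera call. They do not tell look-alikes from the thing itself.
- imaging.boxes_of(query, camera): "extent" ([centre column, centre row, width, height] in pixels, round what is visible of it).
- imaging.landmark_of(query, camera): "at" ([column, row] in pixels: a listed point, or the origin of a listed thing).
The state is a dict: "time": time; "q": joint angles; "dq": joint speeds; "tau": joint torques, N m; "ee_pos": TCP position; "tcp_rot": TCP orientation; "force": force on the tool from outside, world axes, zero at the start; "torque": the same for the moment, N m; "finger_gap": opening from 0.0 (shut) to 1.0 (fully open).
Only numpy, scipy, OpenCV 4.12 (cv2) and the standard library are available. Lean on these libraries where they do the work, as an engineer would, in place of code of your own. Each camera call takes 0.05 s, during which the arm holds its last target. There are 200 camera calls.

## Task

Get this board ready for hot-air rework: first slip the wide heat-shield tube from the tray over the tall capacitor beside the rectangular chip, all the way down onto the board, and let go of it. Then lift the cordless hot-air pen out of its stand, carry it across without knocking anything on the bench or letting it touch the board, and hold it upright and still over the chip: nozzle centred on the chip, its long side along the chip's long side, about 8 mm above it and touching nothing. Finish while still holding the pen there; it is not put down.

Things in the scene. Friction and masses are not known exactly. Their poses are not given: they have to be found in the camera images.
- board: circuit board in a board holder (110 x 150 mm, 32 mm high), fixed; origin on the bench under its middle, z up. Board 100 mm along x, 130 mm along y, top 25.6 mm above the bench. Heat sink 26 mm high over the board at x 30..47, y -6..50 mm; transformer 23 mm high, 28 x 26 mm at (34, -46) mm; tall capacitor: see cap_foot; other parts at most 12 mm high.
- cap_foot (a point): on the board's top, on the axis of the tall capacitor: an upright dark cylinder of diameter 18 mm and height 35 mm with a silvery top, at (-6, -17) mm in the board's frame; axes as the board's. It belongs to the board.
- chip (a point): centre of the top face of the black rectangular chip to be heated, 18 mm long (its x, same as the board's x) and 10 mm wide (y) with leads along both long sides to 14 mm; its top is 2.4 mm above the board's top (28 mm above the bench), at (-10, 13) mm in the board's frame, 30 mm from the capacitor.
- tray: flat steel tray 140 (x) x 100 (y) x 10 mm, wall and floor 3 mm, fixed; origin on the bench under its middle. The two tubes stand in it.
- shield: the wide heat-shield tube: open aluminium tube, outer diameter 27 mm, inner diameter 23 mm, 38 mm long, 22 g or so, standing upright in the tray; origin at the centre of its lower end, z along the tube.
- thin_shield: a narrower tube of the same kind, outer diameter 16 mm, inner 12 mm, 28 mm long, standing in the same tray about 70 mm from the wide one; not used here (it does not fit); origin at the centre of its lower end.
- stand: pen stand, fixed; origin on the bench, below the pen. Base 100 (x) x 80 x 14 mm, a column at x = +40 mm below the ring, and a holding ring (outer diameter 52, inner 31 mm) whose top is 82 mm above the bench. The pen's flange rests on the ring, the nozzle hangs through it; only the pen stands above the ring.
- pen: cordless hot-air pen, about 170 g, upright in its stand; origin at the centre of the nozzle's mouth (lowest point, 16 mm above the bench at the start), z up. From the mouth up: steel nozzle 22 mm (x, long side) x 16 mm (y) to 16 mm; round barrel, at most 24 mm wide, to 66 mm; flange 40 mm wide to 71 mm; dark handle 30 mm (x) x 24 mm (y) from 71 to 166 mm; valve to 172 mm. Mass centre 80 mm up.
- spool: spool of solder standing on end, diameter 52 mm, height 44 mm; bystander; origin under its middle.
- jar: small flux jar, diameter 42 mm, height 45 mm; bystander; origin under its middle.
- bottle: plastic bottle, diameter 56 mm, height 135 mm; bystander; origin under its middle.
- driver: screwdriver lying on the bench, 160 mm long along its x; bystander; origin under its middle.
- phone: smartphone lying flat, 148 (x) x 72 x 8 mm; bystander; origin under its middle.
- brush: small brush lying on the bench, 170 mm long along its x; bystander; origin under its middle.
Mind the look-alikes: they are no part of the job. Leave any orange look-alike of the shield alone. What is shaped like the stand but blue is not meant.

How it is judged:
By the outcome, as a careful person would: the job done as asked, in the order asked, and still so for the second after the job is handed in, while the arm keeps its last pose, push and grip.
It also fails if it takes over 64 s, if anything falls off the work surface, if the arm or the gripper's body presses on something with over 40 N, if the wrist force passes 120 N, or if a joint passes its speed limit or range.

## Working session

There is one attempt and no reset: what is moved stays moved. The work goes in short steps, Python scripts to look and compute and a shell command to move; the robot and the scene stay as the last step left them, time stands still between calls to the robot, and variables do not carry over. Pictures are saved under pics/ and viewed, about 8 in all and at most 12, crops included, and the job is handed in when it is done.

```bash
ls; mkdir -p pics; cat > h.py <<'E'
import numpy as np, cv2
from bench import manip, imaging
from scipy.spatial.transform import Rotation as Ro
def cam(name):
    o=manip.get_obs(); im=imaging.get_image(name)
    K=np.array([[im['fx'],0,im['cx']],[0,im['fy'],im['cy']],[0,0,1]])
    if name=='wrist':
        H=np.array(im['hand_eye']); T=np.eye(4)
        T[:3,:3]=Ro.from_euler('xyz',o['tcp_rot'],degrees=True).as_matrix(); T[:3,3]=o['ee_pos']
        C=T@H; R=C[:3,:3].T; t=-R@C[:3,3]
    else: R=np.array(im['R']); t=np.array(im['t'])
    return im['pixels'],K,R,t
def ray(uv,c,z):
    _,K,R,t=c; d=R.T@np.linalg.inv(K)@[uv[0],uv[1],1]; o=-R.T@t
    return o+d*(z-o[2])/d[2]
def proj(X,c):
    _,K,R,t=c; p=(R@np.atleast_2d(X).T).T+t; p=p@K.T; return p[:,:2]/p[:,2:]
def save(px,f,s=1):
    cv2.imwrite('pics/'+f,cv2.resize(px[:,:,::-1],None,fx=s,fy=s,interpolation=cv2.INTER_CUBIC))
E
python3 - <<'E'
from h import *
print(manip.get_obs(), manip.grasp_offset)
hs=dict(shield=0,thin_shield=0,stand=0,pen=.016,board=0,chip=.028,cap_foot=.0256,tray=0,spool=0,jar=0,bottle=0,driver=0,phone=0,brush=0)
for n in ['top','scene']:
    c=cam(n); save(c[0],n+'0.png',1.5)
    print(n,-c[2].T@c[3])
    for q,z in hs.items():
        try:
            for r in imaging.landmark_of(q,n)[:3]:
                if r['p']>.2: print(q,round(r['p'],2),np.round(r['at'],1),np.round(ray(r['at'],c,z+(.003 if 'shield' in q else 0)),3))
        except Exception as e: print(q,e)
E
```

```text
pics
{'time': 0.0, 'q': array([-62.47994619,  29.12648412, -13.60755071,  86.00734076,
         7.20222538,  65.82602745,  -8.86632984]), 'dq': array([ 0.00809563, -0.0356066 , -0.02164335, -0.06180779, -0.04427301,
       -0.04692228, -0.04238531]), 'tau': array([-8.51084751e-04, -6.20588064e+01, -2.18654305e+00, -2.49650359e+01,
        1.27988981e-02,  1.23358809e-02,  6.50038061e-06]), 'ee_pos': array([0.22872213, 0.58112371, 0.23042667]), 'tcp_rot': array([-1.79898915e+02,  2.45365108e-03,  1.58527207e+02]), 'force': array([0.44259462, 0.03967717, 0.71462984]), 'torque': array([0.04047074, 0.00395605, 0.02674612]), 'finger_gap': 0.9990957571583594} -0.0187
top [0.48128775 0.04833739 1.18244258]
shield 0.49 [355.7 227.1] [ 0.471 -0.302  0.003]
shield 0.44 [352.5 249.6] [ 0.397 -0.289  0.003]
thin_shield 0.69 [247.9 206.3] [0.546 0.054 0.003]
thin_shield 0.49 [350.2 200.7] [ 0.559 -0.287  0.003]
stand 0.79 [169.3 225.5] [0.487 0.316 0.   ]
stand 0.59 [134.2 258.3] [0.381 0.432 0.   ]
stand 0.59 [210.8 210.3] [0.535 0.178 0.   ]
pen 0.68 [169.7 219.3] [0.507 0.311 0.016]
board 0.77
[... 894 characters left out ...]
1] [0.502 0.321 0.   ]
stand 0.62 [252.7 136.1] [0.381 0.436 0.   ]
stand 0.36 [308.9 234.5] [0.79 0.03 0.  ]
pen 0.92 [260.  153.9] [0.488 0.305 0.016]
board 0.65 [227.  206.4] [0.547 0.017 0.   ]
chip 0.96 [235.7 186.8] [0.537 0.077 0.028]
chip 0.4 [261.9 151.1] [0.494 0.306 0.028]
cap_foot 0.88 [225.  197.3] [0.538 0.021 0.026]
tray 0.89 [133.9 274.9] [ 0.514 -0.302  0.   ]
spool 0.74 [155.8 236.1] [ 0.466 -0.181  0.   ]
jar 0.64 [257.8 179.7] [0.551 0.182 0.   ]
bottle 0.95 [310.  182.2] [0.694 0.257 0.   ]
driver 0.55 [178.5 183.9] [0.359 0.032 0.   ]
phone 0.63 [229.2 298.2] [ 0.73  -0.244  0.   ]
brush 0.63 [308.6 233.4] [0.788 0.033 0.   ]
brush 0.35 [227.5 197.4] [0.524 0.053 0.   ]
```

View pics/top0.png

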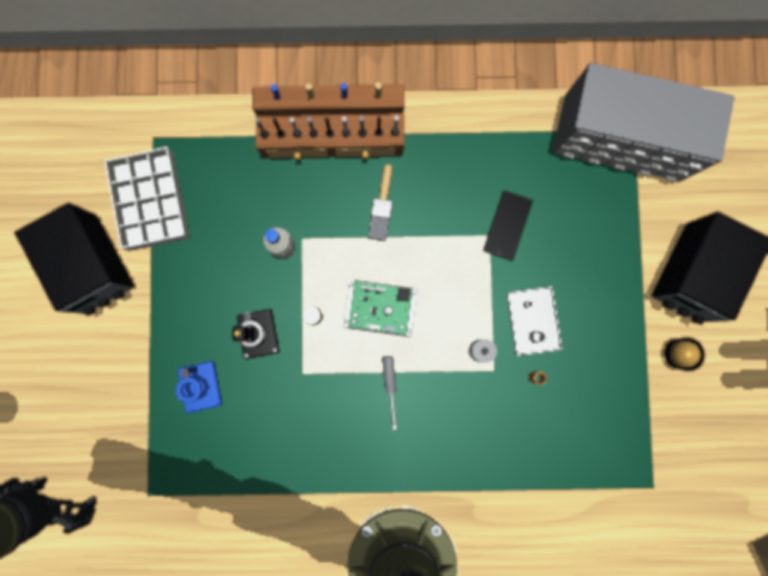

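View pics/scene0.png

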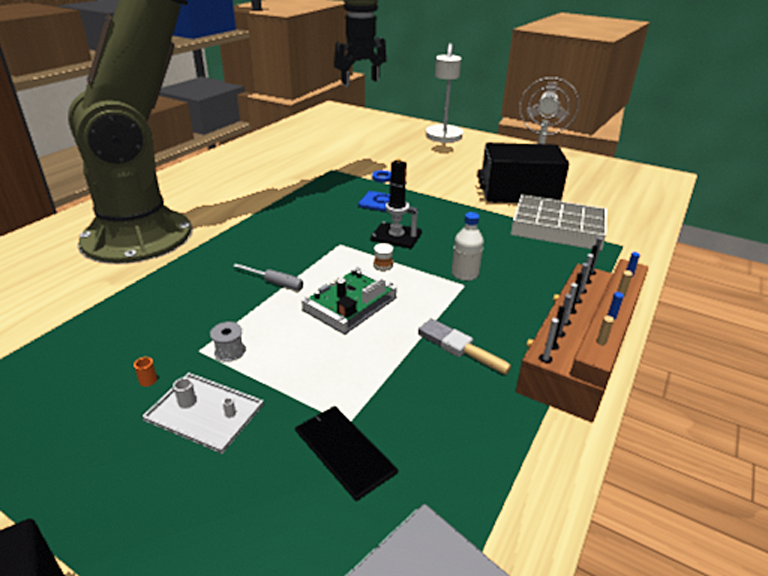

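Look-alikes for the shield, pixels in the 512x384 top picture:
- Grey wide tube in the tray, about (358,224). This is the one I want.
- Thin grey tube in the tray, (352,202).
- Orange tube outside the tray, (359,252).

For the pen stand, the black one at (170,222) holds the pen. The blue one at (130,258) is a decoy. Next I go over the board for a wrist look on the way.

```bash
python3 -m jog '{"xyz":[[0.6,-1.07,0.2],[1.2,-2.13,0.4],[1.8,-3.2,0.6],[2.4,-4.27,0.8],[3,-5.33,1],[3.6,-6.4,1],[4.2,-7.47,1],[4.8,-8.53,1],[5.4,-9.6,1],[6,-10.67,1],[6.6,-11.73,1],[7.2,-12.8,1]],"delta_rot":[[0,0,0],[0,0,0.1],[0,0,0.2],[0,0,0.4],[0,0,0.6],[0,0,0.8],[0,0,1],[0,0,1.2],[0,0,1.4],[0,0,1.6],[0,0,1.8],[0,0,1.8]],"gripper":[100,100,100,100,100,100,100,100,100,100,100,100]}'
python3 -m jog '{"xyz":[[0,0,0],[0,0,0]],"delta_rot":[[0,0,0],[0,0,0]],"gripper":[100,100]}'
python3 - <<'E'
from h import *
c=cam('wrist'); save(c[0],'w1.png',1.2); print(manip.get_obs()['q'].round(1))
for q,z in dict(board=0,chip=.028,cap_foot=.0256,jar=0).items():
    for r in imaging.landmark_of(q,'wrist')[:2]: print(q,round(r['p'],2),np.round(r['at'],1),np.round(ray(r['at'],c,z),4))
E
```

```text
time: 2.7
ee_pos: [0.5175, 0.0678, 0.2716]
tcp_rot: [180.0, 0.0, 173.0]
force: [0.7, 1.0, -0.5]
finger_gap: 1.005
time: 2.9
ee_pos: [0.517, 0.0685, 0.2711]
tcp_rot: [180.0, -0.0, 172.7]
force: [-0.1, 0.9, 0.7]
finger_gap: 1.001
[-6.2 17.8 -5.7 97.7  1.9 64.7 70.4]
board 0.95 [236.8 181.1] [0.551  0.0373 0.    ]
chip 0.93 [243.3 179.3] [0.5422 0.0487 0.028 ]
cap_foot 0.93 [222.  183.2] [0.5445 0.0207 0.0256]
jar 0.96 [347.6 155. ] [0.534  0.1886 0.    ]
```

View pics/w1.png

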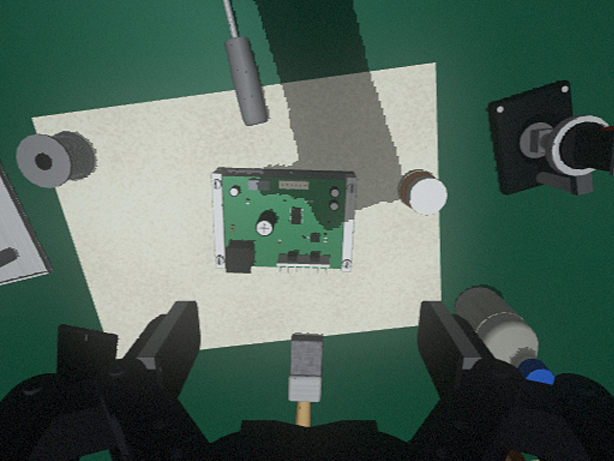

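The wrist view shows the board with the capacitor top at about (220,190) and the chip at (247,179). The heat sink and transformer are on the far side, so the board's yaw is about -7°. The jar is to the right and the pen stand is upper right. Now to the tray.

```bash
python3 -m jog '{"xyz":[[-0.1,-1.2,0],[-0.2,-2.4,-0.2],[-0.3,-3.6,-0.4],[-0.4,-4.8,-0.6],[-0.5,-6,-0.8],[-0.7,-7.2,-1.1],[-0.9,-8.2,-1.4],[-1,-9.1,-1.7],[-1,-9.1,-1.8],[-1,-9.1,-1.8],[-1,-9.1,-1.8]],"delta_rot":[[0,0,0],[0,0,0],[0,0,0],[0,0,0],[0,0,0],[0,0,0],[0,0,0],[0,0,0],[0,0,0],[0,0,0],[0,0,0]],"gripper":[100,100,100,100,100,100,100,100,100,100,100]}'
python3 - <<'E'
from h import *
c=cam('wrist'); save(c[0],'w2.png',1.2); o=manip.get_obs();print(o['q'].round(1))
print('tcp at',proj(o['ee_pos'],c).round(), 'cam',(-c[2].T@c[3]).round(3))
for q,z in dict(shield=.003,thin_shield=.003,spool=0,tray=0).items():
    for r in imaging.landmark_of(q,'wrist')[:3]: print(q,round(r['p'],2),np.round(r['at'],1),np.round(ray(r['at'],c,z),4))
    for r in imaging.boxes_of(q,'wrist')[:3]: print(q,round(r['p'],2),np.round(r['extent'],1))
E
```

```text
time: 4.25
ee_pos: [0.4777, -0.2925, 0.1995]
tcp_rot: [179.9, 0.0, 173.1]
force: [0.3, 0.1, -0.6]
finger_gap: 0.998
[ 28.1  24.6   1.3  98.8  -0.7  56.5 112.8]
tcp at [[255. 254.]] cam [ 0.4   -0.282  0.343]
shield 0.57 [239.   86.7] [ 0.393  -0.2996  0.003 ]
shield 0.8 [247.5 178.7  30.4  34.4]
shield 0.69 [238.2  86.8  26.5  32.1]
thin_shield 0.57 [264.9 228.4] [ 0.553  -0.2912  0.003 ]
thin_shield 0.52 [271.4 237.1  15.6  21.7]
spool 0.92 [358.1 126.6] [ 0.4485 -0.1789  0.    ]
spool 0.88 [366.7 133.1  63.2  59. ]
spool 0.36 [493.4 195.2  35.6  99.1]
tray 0.67 [251.3 199. ] [ 0.5159 -0.3026  0.    ]
tray 0.6 [251.3 197.8 117.3 135.6]
```

View pics/w2.png

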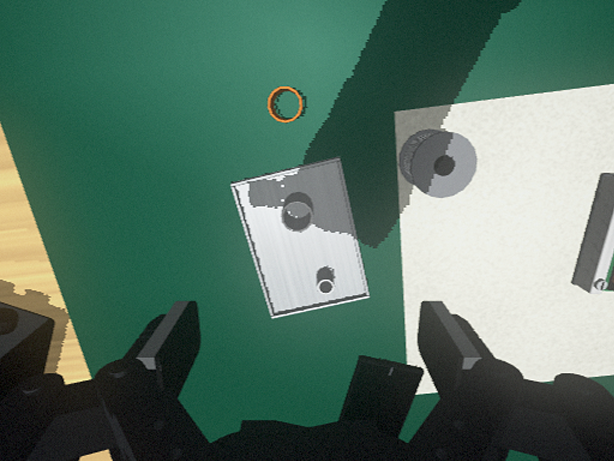

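```bash
cat >> h.py <<'E'
def ring(ctr,r,z,n=40):
    a=np.linspace(0,2*np.pi,n,endpoint=False); return np.c_[ctr[0]+r*np.cos(a),ctr[1]+r*np.sin(a),np.full(n,z)]
def boxfit(ext,c,r,z0,z1):
    from scipy.optimize import least_squares
    u,v,w,h=ext; p0=ray((u,v),c,(z0+z1)/2)[:2]
    def f(p):
        q=proj(np.r_[ring(p,r,z0),ring(p,r,z1)],c); lo,hi=q.min(0),q.max(0); return np.r_[(lo+hi)/2-[u,v]]
    s=least_squares(f,p0); q=proj(np.r_[ring(s.x,r,z0),ring(s.x,r,z1)],c); return s.x,np.ptp(q,axis=0)
def overlay(c,polys,f,box,s):
    im=cv2.resize(c[0][:,:,::-1],None,fx=s,fy=s,interpolation=cv2.INTER_CUBIC)
    for P,col in polys: cv2.polylines(im,[np.int32((proj(P,c)+.5)*s)],True,col,1)
    x0,y0,x1,y1=[int(b*s) for b in box]; cv2.imwrite('pics/'+f,im[y0:y1,x0:x1])
E
python3 - <<'E'
from h import *
c=cam('wrist')
r=imaging.boxes_of('shield','wrist'); r=[x for x in r if x['extent'][1]>140][0]
p,sz=boxfit(r['extent'],c,.0135,.003,.041); print(r['extent'],p,sz)
overlay(c,[(ring(p,.0135,.041),(0,0,255)),(ring(p,.0135,.003),(255,0,0))],'c2.png',(190,120,310,270),5)
E
```

```text
[248.2, 180.4, 25.6, 28.8] [ 0.48599156 -0.30322067] [27.07120052 34.3471441 ]
```

View pics/c2.png

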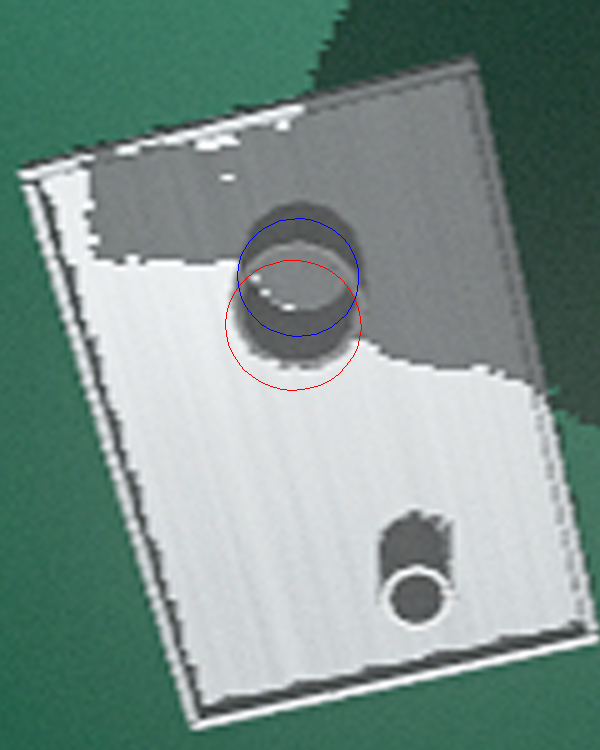

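The crop confirms the silvery wide tube. Its rim centre is at crop (298,305), giving a centre of about (0.482,-0.302). The thin tube is at crop (417,597). I descend in two stages.

```bash
python3 -m jog '{"xyz":[[0.1,-0.2,-1],[0.1,-0.23,-2],[0.1,-0.23,-3],[0.1,-0.23,-3.2],[0.1,-0.23,-3.2],[0.1,-0.23,-3.2]],"delta_rot":[[0,0,0],[0,0,0],[0,0,0],[0,0,0],[0,0,0],[0,0,0]],"gripper":[65,65,65,65,65,65]}'
python3 - <<'E'
from h import *
c=cam('wrist'); P=[]
for i in range(4): P.append(manip.get_obs()['ee_pos']); 
print(np.array(P).round(4),manip.get_obs()['tcp_rot'])
p=(.482,-.3017)
T=manip.get_obs()['ee_pos'][:2]
overlay(c,[(ring(p,.0135,.041),(0,0,255)),(ring(p,.0135,.003),(255,0,0)),(ring(T,.0135,.041),(0,255,0))],'c3.png',(130,130,400,330),2.5)
E
```

```text
time: 5.4
ee_pos: [0.4818, -0.3042, 0.0729]
tcp_rot: [-179.9, 0.1, 172.9]
force: [-0.1, 0.1, 0.0]
finger_gap: 0.648
[[ 0.482  -0.3044  0.0733]
 [ 0.482  -0.3044  0.0733]
 [ 0.482  -0.3044  0.0733]
 [ 0.482  -0.3044  0.0733]] [-1.79923008e+02  1.71688142e-01  1.72923423e+02]
```

View pics/c3.png

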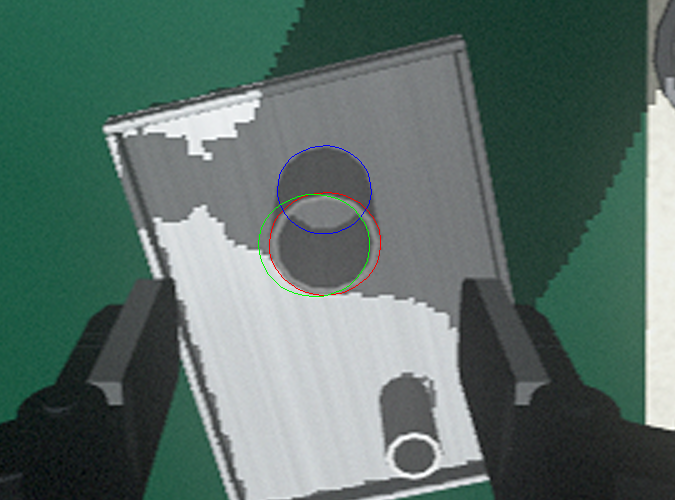

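The red ring (measured) sits on the rim. I shift +2 mm in y, go down and close.

```bash
python3 -m jog '{"xyz":[[0.0,0.05,-0.7],[0,0.05,-1.38],[0,0.05,-1.38],[0,0.05,-1.38],[0,0.05,-1.38],[0,0.05,-1.38],[0,0.05,-1.38],[0,0.05,-1.38],[0,0.05,-1.38],[0,0.05,-1.38]],"delta_rot":[[0,0,0],[0,0,0],[0,0,0],[0,0,0],[0,0,0],[0,0,0],[0,0,0],[0,0,0],[0,0,0],[0,0,0]],"gripper":[65,65,65,20,10,10,10,10,10,10]}'
```

```text
time: 6.45
ee_pos: [0.4821, -0.3024, 0.0183]
tcp_rot: [-179.9, 0.2, 172.9]
force: [-0.8, -0.4, 4.7]
finger_gap: 0.289
```

```bash
python3 -m jog '{"xyz":[[0,0,0.8],[0,0,1.8],[0,0,2.8],[0.2,1,3.2],[0.4,2,3.2],[0.6,3,3.2],[0.8,4,3.2],[1,5,3.2],[1.2,6,3.2],[1.4,7,3.2],[1.55,7.7,3.2],[1.58,8,3.2]],"delta_rot":[[0,0,0],[0,0,0],[0,0,0],[0,0,0],[0,0,0],[0,0,0],[0,0,0],[0,0,0],[0,0,0],[0,0,0],[0,0,0],[0,0,0]],"gripper":[10,10,10,10,10,10,10,10,10,10,10,10]}'
python3 -m jog '{"xyz":[[0,0,0],[0,0,0]],"delta_rot":[[0,0,0],[0,0,0]],"gripper":[10,10]}'
python3 - <<'E'
from h import *
c=cam('wrist'); o=manip.get_obs(); T=o['ee_pos']; print(T,o['tcp_rot'],o['finger_gap'])
for q,z in dict(board=0,chip=.028,cap_foot=.0256).items():
    for r in imaging.landmark_of(q,'wrist')[:2]: print(q,round(r['p'],2),np.round(r['at'],1),np.round(ray(r['at'],c,z),4))
# held tube top 23mm above TCP
overlay(c,[(ring(T,.0135,T[2]+.023),(0,255,0)),(ring(T,.0135,T[2]-.015),(0,0,255))],'c4.png',(110,80,370,340),2.3)
E
```

```text
time: 7.65
ee_pos: [0.545, 0.0222, 0.1456]
tcp_rot: [179.9, 0.1, 173.2]
force: [-0.0, -0.1, 0.5]
finger_gap: 0.29
time: 7.85
ee_pos: [0.5439, 0.0167, 0.1447]
tcp_rot: [-179.9, 0.0, 172.9]
force: [0.2, 0.2, 0.2]
finger_gap: 0.29
[0.54386055 0.01613297 0.14453305] [-1.79932134e+02  3.13280495e-02  1.72784592e+02] 0.2937317142333382
board 0.77 [280.4 181.1] [0.5492 0.0392 0.    ]
chip 0.87 [297.5 182.5] [0.5442 0.0525 0.028 ]
cap_foot 0.68 [259.8 185.4] [0.5435 0.02   0.0256]
```

View pics/c4.png

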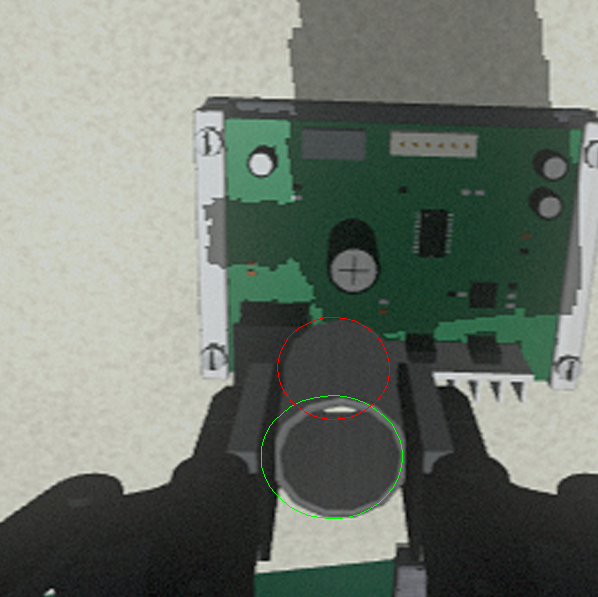

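```bash
python3 - <<'E'
from h import *
c=cam('wrist'); o=manip.get_obs(); T=o['ee_pos']; print(c[1][0,0])
px=lambda u,v:(110+u/2.3-.5,80+v/2.3-.5)
cap=ray(px(354,270),c,.0606); chip=ray(px(432,233),c,.028); print('cap',cap,'chip',chip,np.degrees(np.arctan2(*(chip-cap)[1::-1]))-97.6)
S=[ray(px(*p),c,.032) for p in [(210,141),(213,357),(567,368),(595,153)]]
print(np.array(S).round(4),[np.degrees(np.arctan2(*(b-a)[1::-1])).round(1) for a,b in [(S[0],S[1]),(S[3],S[2]),(S[0],S[3]),(S[1],S[2])]])
im=(255*(c[0]/255.)**.5).astype(np.uint8)
save(im[200:330,190:330],'c5.png',5)
for h in (.023,.012):
    print(h,(proj(ring(T,.0135,T[2]+h),c).min(0)-[190,200])*5,(proj(ring(T,.0135,T[2]+h),c).max(0)-[190,200])*5)
E
```

```text
315.2353180024676
cap [0.54226726 0.02255694 0.0606    ] chip [0.54245093 0.0522911  0.028     ] -7.953927677038692
[[ 0.498  -0.0226  0.032 ]
 [ 0.5802 -0.0364  0.032 ]
 [ 0.6021  0.0992  0.032 ]
 [ 0.5193  0.1116  0.032 ]] [np.float64(-9.6), np.float64(-8.5), np.float64(81.0), np.float64(80.8)]
0.023 [173.00518527 258.06085647] [480.23241822 525.14990191]
0.012 [184.56540888 200.18630073] [470.18061561 452.10425639]
```

View pics/c5.png

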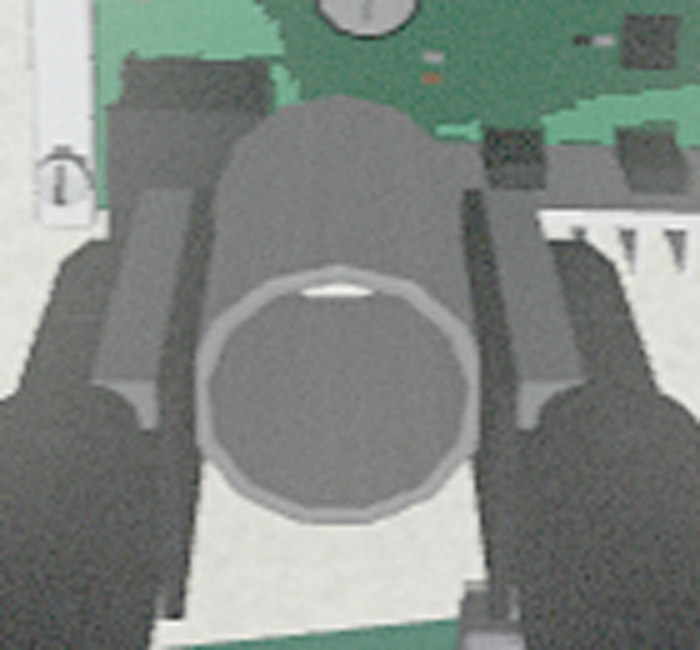

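The rim is centred at crop (338,394) with the tube upright. The pads bite in slightly at the sides. The capacitor sits at (0.542,0.022) with board yaw about -9°, and the chip, screw and cap measurements agree to 1 mm. I correct and lower to just above the capacitor.

```bash
python3 -m jog '{"xyz":[[-0.05,0.13,-0.5],[-0.05,0.13,-1.0],[-0.05,0.13,-1.48],[-0.05,0.13,-1.48],[-0.05,0.13,-1.48]],"delta_rot":[[0,0,0],[0,0,0],[0,0,0],[0,0,0],[0,0,0]],"gripper":[10,10,10,10,10]}'
python3 - <<'E'
from h import *
P=[]
for i in range(3): c=cam('wrist'); P.append(manip.get_obs()['ee_pos'])
T=np.mean(P,0); print(np.array(P).round(4))
C=np.array((.5420,.0223)); b=T[:2]+[0,.0009]
c=(np.uint8(255*(c[0]/255.)**.6),)+c[1:]
overlay(c,[(ring(C,.009,.0606),(255,255,0)),(ring(C,.0115,.0606),(0,255,255)),(ring(b,.0135,T[2]+.023),(0,255,0)),(ring(b,.0135,T[2]-.015),(0,0,255)),(ring(C,.0135,.0256),(255,0,255))],'c6.png',(170,150,350,310),4.2)
E
```

```text
time: 8.6
ee_pos: [0.542, 0.023, 0.085]
tcp_rot: [-180.0, -0.0, 172.9]
force: [0.8, -0.7, -0.6]
finger_gap: 0.288
[[0.5425 0.0231 0.0856]
 [0.5427 0.0233 0.0858]
 [0.5427 0.0234 0.0859]]
```

View pics/c6.png

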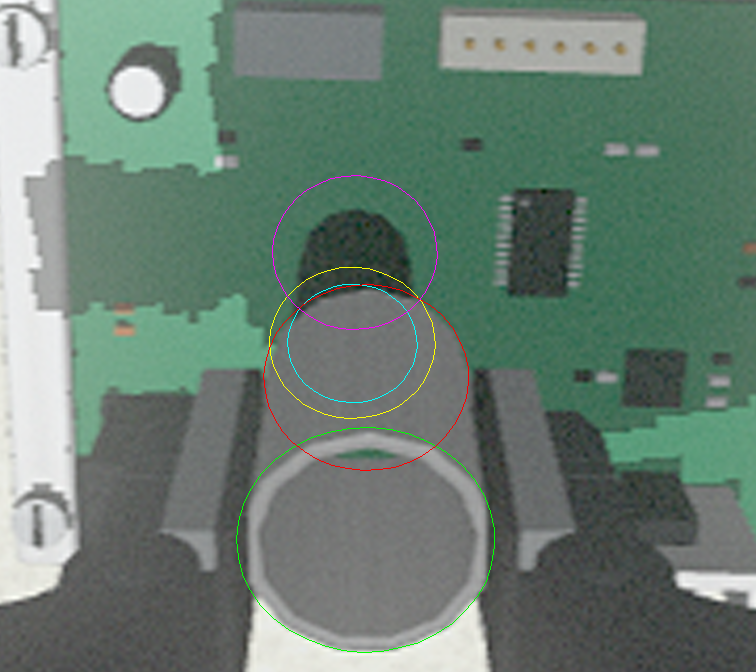

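I need -2 mm in y; x is fine. I shift, then lower slowly over the capacitor while watching the force.

```bash
python3 -m jog '{"xyz":[[0,-0.05,0],[0,-0.05,-0.1],[0,-0.05,-0.2],[0,-0.05,-0.3],[0,-0.05,-0.4],[0,-0.05,-0.5],[0,-0.05,-0.5]],"delta_rot":[[0,0,0],[0,0,0],[0,0,0],[0,0,0],[0,0,0],[0,0,0],[0,0,0]],"gripper":[10,10,10,10,10,10,10]}'
python3 -c "
from h import *
c=cam('wrist');T=manip.get_obs()['ee_pos'];print(T,manip.get_obs()['force'])
c=(np.uint8(255*(c[0]/255.)**.6),)+c[1:]
C=(.5427,.0225)
overlay(c,[(ring(C,.009,.0256),(255,0,255)),(ring(C,.0135,.0256),(0,255,255))],'c7.png',(170,150,350,310),4.2)"
```

```text
time: 9.45
ee_pos: [0.5416, 0.0216, 0.0641]
tcp_rot: [-180.0, -0.1, 172.9]
force: [-0.0, 0.2, -0.3]
finger_gap: 0.286
[0.54178456 0.02160464 0.06445364] [-0.80629737 -0.29289318 -0.08058757]
```

View pics/c7.png

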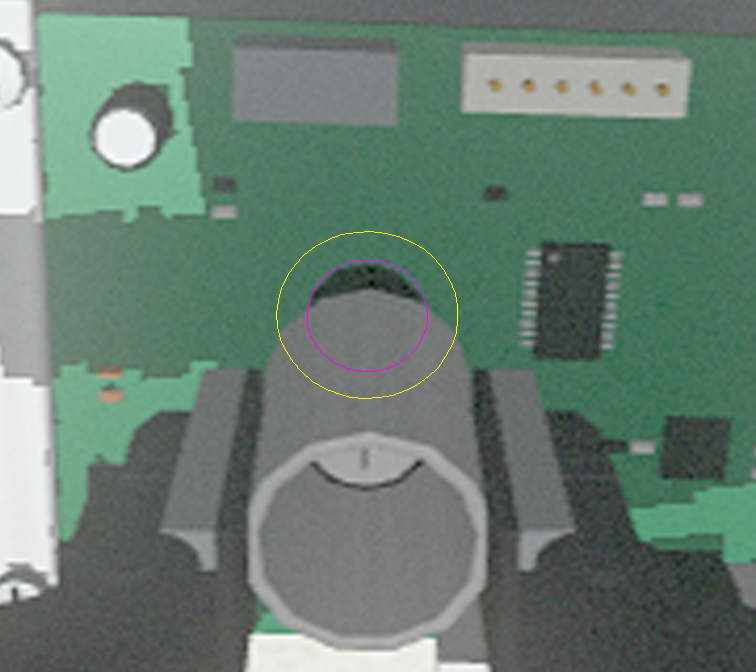

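The capacitor top is visible inside the tube and centred (about 366,470), with no contact force. I lower the rest.

```bash
python3 -m jog '{"xyz":[[0,0,-0.15],[0,0,-0.3],[0,0,-0.42],[0,0,-0.5],[0,0,-0.55],[0,0,-0.58],[0,0,-0.58]],"delta_rot":[[0,0,0],[0,0,0],[0,0,0],[0,0,0],[0,0,0],[0,0,0],[0,0,0]],"gripper":[10,10,10,10,10,10,10]}'; python3 -c "
from h import *
print(manip.get_obs()['ee_pos'],manip.get_obs()['force'])"
```

```text
time: 10.2
ee_pos: [0.542, 0.0216, 0.0416]
tcp_rot: [-180.0, -0.0, 172.9]
force: [-0.9, 0.2, 0.3]
finger_gap: 0.291
[0.54198969 0.0215992  0.04157553] [-0.93312842  0.16753703  0.33959378]
```

```bash
python3 -m jog '{"xyz":[[0,0,-0.02],[0,0,-0.02],[0,0,-0.02],[0,0,-0.02],[0,0,-0.02],[0,0,-0.02]],"delta_rot":[[0,0,0],[0,0,0],[0,0,0],[0,0,0],[0,0,0],[0,0,0]],"gripper":[10,36,40,45,50,50]}'
python3 -m jog '{"xyz":[[0,0,0.2],[0,0,0.7],[0,0,1.5],[0,0,2.5],[0,0,3.5],[0,0,4.2],[0,0,4.2],[0,0,4.2]],"delta_rot":[[0,0,0],[0,0,0],[0,0,0],[0,0,0],[0,0,0],[0,0,0],[0,0,0],[0,0,0]],"gripper":[50,50,50,50,60,70,70,70]}'
python3 - <<'E'
from h import *
c=cam('wrist');T=manip.get_obs()['ee_pos'];print(T)
im=c[0]; R=lambda p:np.array(p)
for q,z in dict(board=0,chip=.028,cap_foot=.0256,shield=.0256,pen=.016,stand=0).items():
    for r in imaging.landmark_of(q,'wrist')[:2]: print(q,round(r['p'],2),np.round(r['at'],1),np.round(ray(r['at'],c,z),4))
C=(.5427,.0223)
overlay(c,[(ring(C,.0135,.0636),(0,0,255))],'c8.png',(140,80,400,260),3)
E
```

```text
time: 10.8
ee_pos: [0.542, 0.0216, 0.0409]
tcp_rot: [180.0, 0.0, 172.9]
force: [-0.1, -0.0, 0.5]
finger_gap: 0.505
time: 11.6
ee_pos: [0.5421, 0.0216, 0.2097]
tcp_rot: [180.0, 0.1, 172.9]
force: [0.0, 0.2, -0.2]
finger_gap: 0.701
[0.54152447 0.02159931 0.20863399]
board 0.89 [271.6 165.9] [0.5471 0.0388 0.    ]
chip 0.68 [286.5 165.2] [0.5417 0.0539 0.028 ]
cap_foot 0.65 [253.6 171.8] [0.5451 0.0185 0.0256]
shield 0.59 [256.3 172.8] [0.5466 0.0213 0.0256]
stand 0.27 [256.1 174.2] [0.5546 0.02   0.    ]
```

View pics/c8.png

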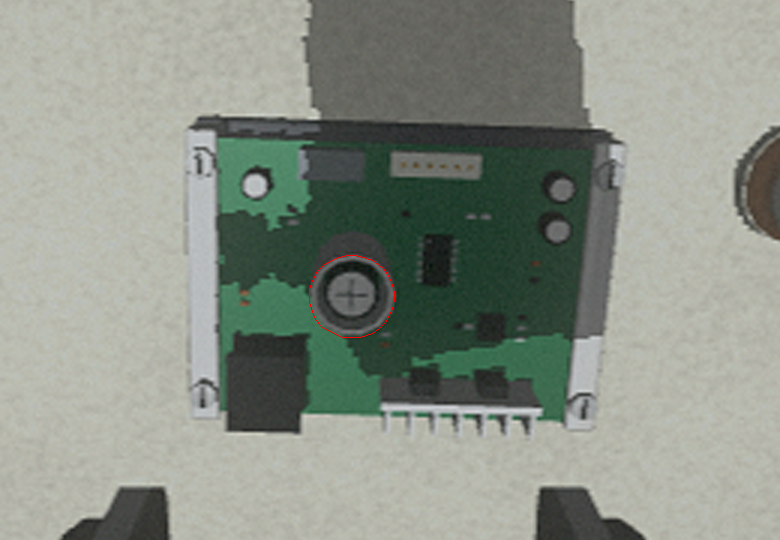

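The shield is down over the capacitor, with its rim at crop (352,296) matching the predicted 63.6 mm height. Next I look at the pen.

```bash
python3 - <<'E'
from h import *
c=cam('wrist'); px=lambda p:(140+p[0]/3-.5,80+p[1]/3-.5)
S=np.array([ray(px(p),c,.032) for p in [(203,163),(205,395),(583,407),(611,175)]])
print(S.round(4),S.mean(0),[np.degrees(np.arctan2(*(b-a)[1::-1])).round(1) for a,b in [(S[0],S[1]),(S[3],S[2]),(S[0],S[3]),(S[1],S[2])]])
print('chip',ray(px((437,261)),c,.028), 'cap',ray(px((351,293)),c,.0606))
E
python3 -m jog '{"xyz":[[-0.2,0.5,0.4],[-0.5,1.5,0.8],[-0.8,2.5,1.2],[-1.1,3.5,1.6],[-1.4,4.5,2],[-1.7,5.5,2.3],[-2,6.5,2.3],[-2.3,7.3,2.3],[-2.3,7.3,2.3],[-2.3,7.3,2.3]],"delta_rot":[[0,0,0],[0,0,0],[0,0,0],[0,0,0],[0,0,0],[0,0,0],[0,0,0],[0,0,0],[0,0,0],[0,0,0]],"gripper":[80,100,100,100,100,100,100,100,100,100]}'
python3 - <<'E'
from h import *
c=cam('wrist');o=manip.get_obs();print(o['ee_pos'],o['tcp_rot'],o['q'].round())
for q,z in dict(pen=.016,stand=0,jar=0,bottle=0).items():
    for r in imaging.landmark_of(q,'wrist')[:2]: print(q,round(r['p'],2),np.round(r['at'],1),np.round(ray(r['at'],c,z),4))
    for r in imaging.boxes_of(q,'wrist')[:2]: print(q,round(r['p'],2),np.round(r['extent'],1))
P=np.array(o['ee_pos']); np.savez('pen.npz',im=c[0],K=c[1],R=c[2],t=c[3])
c=(np.uint8(255*(c[0]/255.)**.6),)+c[1:]
save(c[0],'w9.png',1.56)
E
```

```text
[[ 0.4975 -0.0225  0.032 ]
 [ 0.5795 -0.036   0.032 ]
 [ 0.6009  0.0993  0.032 ]
 [ 0.5183  0.1128  0.032 ]] [0.54907213 0.03838596 0.032     ] [np.float64(-9.3), np.float64(-9.3), np.float64(81.3), np.float64(81.0)]
chip [0.54148865 0.05219929 0.028     ] cap [0.54068864 0.02208236 0.0606    ]
time: 13.0
ee_pos: [0.4496, 0.3141, 0.3004]
tcp_rot: [-180.0, -0.0, 173.0]
force: [0.7, -0.3, 0.5]
finger_gap: 1.003
[0.45027963 0.31287084 0.3005108 ] [-1.79932886e+02 -5.04839808e-03  1.72908901e+02] [-34.  19.  -5.  91.   2.  70.  44.]
pen 0.83 [256.5 184.1] [0.495  0.3085 0.016 ]
pen 0.65 [258.2 218.2  34.7  60.8]
stand 0.95 [341.8  91.4] [0.3851 0.437  0.    ]
stand 0.56 [256.6 183.1] [0.4981 0.3082 0.    ]
stand 0.68 [256.1 179.6  67.9  70.9]
stand 0.56 [345.4  88.2  77.8  91.2]
jar 0.63 [181.1 216.5] [0.5365 0.1882 0.    ]
jar 0.62 [177.4 222.4  30.4  36.9]
bottle 0.7 [238.5 298.1] [0.6909 0.2544 0.    ]
bottle 0.85 [233.9 319.1  38.4  70.1]
```

View pics/w9.png

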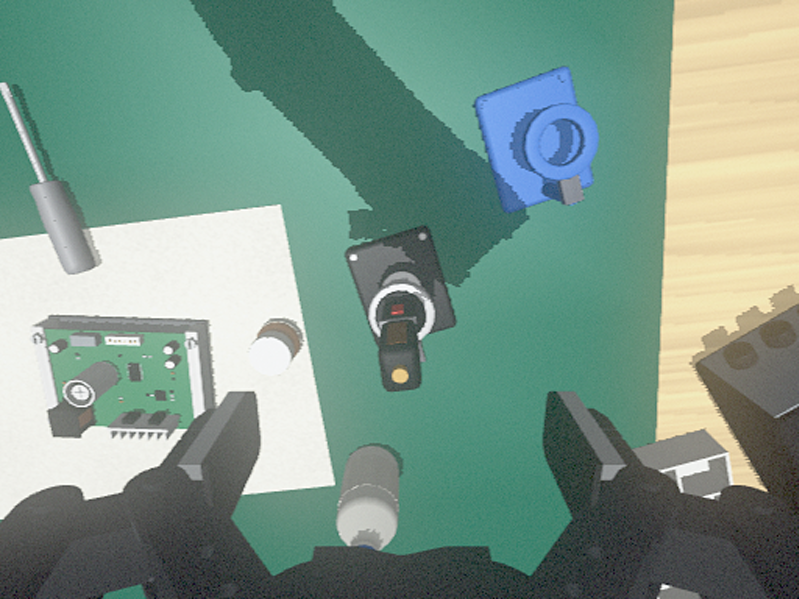

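```bash
python3 - <<'E'
from h import *
d=np.load('pen.npz'); c=(d['im'],d['K'],d['R'],d['t'])
px=lambda p:(p[0]/1.56-.5,p[1]/1.56-.5)
a,b,e=[ray(px(p),c,.014) for p in [(346,250),(427,226),(456,326)]]
ang=lambda u,v:np.degrees(np.arctan2(*(v-u)[1::-1])).round(1)
print('side(x)',ang(b,e),np.linalg.norm(e-b),'top(y)',ang(a,b)-90,np.linalg.norm(b-a),'centre',(a+e)/2)
print('ring c',ray(px((402,316)),c,.082),'valve',ray(px((400,376)),c,.188))
E
```

```text
side(x) 10.0 0.09754834176039506 top(y) 9.599999999999994 0.07469479945759146 centre [0.49665931 0.30954935 0.014     ]
ring c [0.49871815 0.3090497  0.082     ] valve [0.49765057 0.30811861 0.188     ]
```

```bash
python3 -m jog '{"xyz":[[0.4,0,-0.3],[0.8,-0.05,-0.8],[1.19,-0.11,-1.3],[1.19,-0.11,-1.9],[1.19,-0.11,-1.9],[1.19,-0.11,-1.9]],"delta_rot":[[0,0,0.8],[0,0,1.6],[0,0,2.13],[0,0,2.13],[0,0,2.13],[0,0,2.13]],"gripper":[100,100,100,100,100,100]}'
python3 - <<'E'
from h import *
c=cam('wrist');o=manip.get_obs();T=o['ee_pos'];print(T,o['tcp_rot'])
np.savez('pen.npz',im=c[0],K=c[1],R=c[2],t=c[3])
c=(np.uint8(255*(c[0]/255.)**.5),)+c[1:]
p=np.array([.4975,.3085])
def rect(p,yaw,z,lx=.030,ly=.024):
    a=np.radians(yaw);M=np.array([[np.cos(a),-np.sin(a)],[np.sin(a),np.cos(a)]])
    q=np.array([[1,1],[-1,1],[-1,-1],[1,-1]])*[lx/2,ly/2]@M.T+p; return np.c_[q,np.full(4,z)]
overlay(c,[(rect(p,10,.182),(0,255,0)),(rect(p,10,.087),(0,0,255)),(ring(p,.026,.082),(255,255,0))],'c10.png',(170,130,350,330),3)
im=np.hstack([cv2.imread('pics/c10.png'),cv2.resize(c[0][130:330,170:300,::-1],None,fx=3,fy=3)[:,:]])[:, :800]
cv2.imwrite('pics/c10.png',im); print(im.shape)
E
```

```text
time: 14.05
ee_pos: [0.4975, 0.3092, 0.2252]
tcp_rot: [-180.0, -0.0, -170.1]
force: [-0.3, 0.4, -0.5]
finger_gap: 1.0
[0.49777548 0.30958806 0.2259715 ] [ 1.79967030e+02  5.29990867e-02 -1.70035413e+02]
(600, 800, 3)
```

The picture budget is used up, so from here I measure numerically: line segments and an edge fit for the handle's yaw.

```bash
python3 - <<'E'
from h import *
d=np.load('pen.npz'); c=(d['im'],d['K'],d['R'],d['t'])
p=np.array([.4975,.3085])
top=proj(np.c_[ring(p,.015,.182)],c); bot=proj(ring(p,.015,.087),c); print('top',top.min(0).round(),top.max(0).round(),'bot',bot.min(0).round(),bot.max(0).round())
# valve colour (orange/yellow)
hsv=cv2.cvtColor(c[0],cv2.COLOR_RGB2HSV); m=cv2.inRange(hsv,(8,110,80),(35,255,255)); n,l,s,cen=cv2.connectedComponentsWithStats(m)
for i in range(1,n):
    if s[i,4]>15: print('valve?',s[i],cen[i].round(1),ray(cen[i],c,.188).round(4))
g=cv2.cvtColor(c[0],cv2.COLOR_RGB2GRAY); g=np.uint8(255*(g/255.)**.5)
x0,y0=190,150; S=3
big=cv2.resize(g[150:330,190:330],None,fx=S,fy=S,interpolation=cv2.INTER_CUBIC)
L=cv2.createLineSegmentDetector().detect(cv2.GaussianBlur(big,(0,0),1.5))[0][:,0]
for a in sorted(L,key=lambda a:-np.hypot(a[2]-a[0],a[3]-a[1]))[:22]:
    u=a[:2]/S+[x0,y0];v=a[2:]/S+[x0,y0]; U,V=ray(u,c,.182),ray(v,c,.182)
    print(u.round(),v.round(),'len mm',round(1e3*np.linalg.norm(V-U)),'ang',round(np.degrees(np.arctan2(V[1]-U[1],V[0]-U[0]))%180,1))
E
```

```text
top [231. 198.] [278. 241.] bot [239. 164.] [271. 196.]
valve? [247 218  15  13 154] [253.7 223.9] [0.4977 0.3082 0.188 ]
[223. 201.] [222. 171.] len mm 20 ang 10.0
[291. 150.] [290. 180.] len mm 18 ang 9.8
[275. 207.] [269. 235.] len mm 20 ang 0.6
[234. 229.] [238. 205.] len mm 17 ang 0.3
[257. 240.] [236. 236.] len mm 14 ang 89.1
[251. 178.] [267. 181.] len mm 10 ang 90.3
[269. 179.] [254. 177.] len mm 10 ang 91.4
[284. 177.] [279. 163.] len mm 9 ang 32.4
[238. 166.] [249. 159.] len mm 8 ang 136.8
[237. 204.] [225. 204.] len mm 8 ang 98.6
[230. 188.] [237. 199.] len mm 8 ang 40.9
[232. 165.] [229. 177.] len mm 8 ang 172.9
[229. 177.] [230. 189.] len mm 8 ang 13.7
[287. 204.] [276. 204.] len mm 7 ang 101.0
[325. 185.] [314. 190.] len mm 7 ang 124.6
[239. 194.] [234. 184.] len mm 7 ang 36.1
[257. 153.] [246. 155.] len mm 7 ang 110.0
[234. 179.] [237. 169.] len mm 7 ang 173.6
[278. 164.] [271. 156.] len mm 6 ang 54.6
[248. 194.] [259. 196.] len mm 7 ang 92.2
[279. 193.] [283. 184.] len mm 7 ang 169.3
[276. 174.] [276. 185.] len mm 7 ang 11.3
```

The handle edges give a pen yaw of about 0.3°, against 10° for the stand. The valve is at (0.4977,0.3082). I turn the tool to yaw 180, descend and grip.

```bash
python3 -m jog '{"xyz":[[0,-0.04,0],[0,-0.04,0],[0,-0.04,-0.6],[0,-0.04,-1.3],[0,-0.04,-2],[0,-0.04,-2.4],[0,-0.04,-2.51],[0,-0.04,-2.51]],"delta_rot":[[0,0,-0.7],[0,0,-1.2],[0,0,-1.2],[0,0,-1.2],[0,0,-1.2],[0,0,-1.2],[0,0,-1.2],[0,0,-1.2]],"gripper":[100,100,90,80,70,60,55,50]}'
python3 -m jog '{"xyz":[[0,0,0],[0,0,0],[0,0,0],[0,0,0],[0,0,0],[0,0,0],[0,0,0]],"delta_rot":[[0,0,0],[0,0,0],[0,0,0],[0,0,0],[0,0,0],[0,0,0],[0,0,0]],"gripper":[40,20,10,5,5,5,5]}'
```

```text
time: 14.9
ee_pos: [0.4979, 0.3081, 0.1253]
tcp_rot: [180.0, 0.0, -179.6]
force: [1.2, 0.2, 0.1]
finger_gap: 0.502
time: 15.6
ee_pos: [0.4984, 0.3081, 0.126]
tcp_rot: [179.9, 0.1, -179.6]
force: [-1.0, -0.1, 7.1]
finger_gap: 0.272
```

```bash
python3 -m jog '{"xyz":[[0,0,0.15],[0,0,0.4],[0,0,0.8],[0,0,1.3],[0,0,1.8],[0,0,2.3],[0,0,2.4],[0,0,2.4],[0,0,2.4]],"delta_rot":[[0,0,0],[0,0,0],[0,0,0],[0,0,0],[0,0,0],[0,0,0],[0,0,0],[0,0,0],[0,0,0]],"gripper":[5,5,5,5,5,5,5,5,5]}'
python3 - <<'E'
from h import *
for n in ('top','scene','wrist'):
    c=cam(n);o=manip.get_obs()
    for q in('pen','stand'):
        for r in imaging.boxes_of(q,n)[:2]: print(n,q,round(r['p'],2),np.round(r['extent'],1))
        for r in imaging.landmark_of(q,n)[:2]: print(n,q,round(r['p'],2),np.round(r['at'],1))
    X=o['ee_pos']-[0,0,.109]; print('predicted mouth px',proj(X,c).round(1))
print(o['force'],o['torque'],o['finger_gap'])
E
```

```text
time: 16.5
ee_pos: [0.4971, 0.3073, 0.2196]
tcp_rot: [-180.0, -0.1, -179.6]
force: [-0.3, -0.1, -2.9]
finger_gap: 0.274
top pen 0.45 [163.5 220.9]
top stand 0.9 [171.3 223.4  32.2  30.3]
top stand 0.89 [168.6 223.7]
top stand 0.3 [245.7 209.5]
predicted mouth px [[163.9 222. ]]
scene pen 0.86 [266.5 105.7  11.7  50.3]
scene pen 0.7 [263.9 129.6]
scene pen 0.49 [254.3 180.8]
scene stand 0.67 [264.1 148.6  34.8  31.6]
scene stand 0.55 [252.7 126.8  32.   29.6]
scene stand 0.82 [264.6 155.6]
scene stand 0.58 [255.7 135.9]
predicted mouth px [[263.9 128.7]]
wrist pen 0.77 [256.8 266.1  69.8 178.1]
wrist pen 0.79 [253.2 188.8]
wrist stand 0.92 [393.7  57.4 107.6 114.7]
wrist stand 0.91 [257.9 156.8  83.1  85.4]
wrist stand 0.79 [378.5  60.3]
wrist stand 0.78 [257.2 161.7]
predicted mouth px [[255.9 189.8]]
[ 0.21410866 -1.0296032  -2.13481501] [-0.0440202   0.01495878  0.00201948] 0.27684200059935654
```

The pen came up cleanly. Force is about -2 N, matching the pen's weight, and the mouth is where predicted to about 1 px in all three cameras. I carry it over the chip at height, turning -9.4°.

```bash
python3 -m jog '{"xyz":[[0.05,-0.3,0],[0.15,-0.9,0],[0.28,-1.6,0],[0.4,-2.3,0],[0.53,-3,0],[0.65,-3.7,0],[0.77,-4.4,0],[0.9,-5.1,0],[1.0,-5.7,0],[1.08,-6.15,0],[1.12,-6.38,0],[1.12,-6.38,0]],"delta_rot":[[0,0,0],[0,0,-0.1],[0,0,-0.3],[0,0,-0.5],[0,0,-0.7],[0,0,-0.9],[0,0,-1.1],[0,0,-1.18],[0,0,-1.18],[0,0,-1.18],[0,0,-1.18],[0,0,-1.18]],"gripper":[5,5,5,5,5,5,5,5,5,5,5,5]}'
python3 -m jog '{"xyz":[[0,0,-0.3],[0,0,-0.6],[0,0,-0.8],[0,0,-0.8],[0,0,-0.8]],"delta_rot":[[0,0,0],[0,0,0],[0,0,0],[0,0,0],[0,0,0]],"gripper":[5,5,5,5,5]}'
python3 - <<'E'
from h import *
P=[]
for n in ('top','scene','wrist'):
    c=cam(n);o=manip.get_obs();P.append(o['ee_pos']); T=o['ee_pos']
    for q,z in(('pen',T[2]-.109),('chip',.028),('cap_foot',.0256),('shield',.0256)):
        for r in imaging.landmark_of(q,n)[:2]: print(n,q,round(r['p'],2),np.round(r['at'],1),ray(r['at'],c,z).round(4))
    print('pred mouth',proj(T-[0,0,.109],c).round(1),'pred chip',proj([.5418,.0522,.028],c).round(1))
    np.savez(n+'.npz',im=c[0],K=c[1],R=c[2],t=c[3],T=T)
print(np.array(P).round(4),o['tcp_rot'],o['force'],o['finger_gap'])
E
```

```text
time: 18.45
ee_pos: [0.5425, 0.0504, 0.2206]
tcp_rot: [-180.0, 0.0, 170.8]
force: [0.0, 0.2, -2.3]
finger_gap: 0.278
time: 18.95
ee_pos: [0.5423, 0.0528, 0.1881]
tcp_rot: [-180.0, -0.0, 171.0]
force: [-1.0, 0.1, -1.9]
finger_gap: 0.276
top shield 0.6 [354.9 250.8] [ 0.395  -0.2898  0.0256]
pred mouth [[248.1 206.1]] pred chip [[248.3 207.2]]
scene pen 0.85 [233.2 174.7] [0.5406 0.0597 0.0798]
scene chip 0.59 [236.1 188.2] [0.5418 0.072  0.028 ]
scene cap_foot 0.57 [225.6 195.2] [0.5341 0.0299 0.0256]
scene cap_foot 0.31 [151.5 236.2] [ 0.4802 -0.2066  0.0256]
scene shield 0.68 [228.1 192.5] [0.5326 0.0446 0.0256]
scene shield 0.55 [ 95.3 251.3] [ 0.4086 -0.3123  0.0256]
pred mouth [[232.4 176.1]] pred chip [[232.3 191.5]]
wrist pen 0.61 [255.6 189.7] [0.5422 0.0522 0.0796]
wrist chip 0.87 [256.7 176.5] [0.5446 0.0527 0.028 ]
wrist cap_foot 0.73 [223.1 181.6] [0.5451 0.0182 0.0256]
wrist cap_foot 0.6 [255.3 187.7] [0.5566 0.0493 0.0256]
wrist shield 0.21 [254.5 188.4] [0.5572 0.0484 0.0256]
pred mouth [[255.8 189.9]] pred chip [[255.8 173.9]]
[[0.5425 0.0527 0.1885]
 [0.5426 0.0524 0.1888]
 [0.5424 0.0523 0.1886]] [1.79998229e+02 9.24273542e-03 1.70915192e+02] [ 0.86017293  0.2289771  -2.39870111] 0.27471696350220776
```

```bash
python3 - <<'E'
from h import *
d=np.load('wrist.npz'); c=(d['im'],d['K'],d['R'],d['t']); T=d['T']
def box(ctr,yaw,lx,ly,z):
    a=np.radians(yaw);M=np.array([[np.cos(a),-np.sin(a)],[np.sin(a),np.cos(a)]])
    q=np.array([[-1,-1],[-1,1],[1,1],[1,-1]])*[lx/2,ly/2]@M.T+ctr; return np.c_[q,np.full(4,z)]
zm=T[2]-.109
print('nozzle bottom',proj(box(T[:2],-9.1,.022,.016,zm),c).round(1).tolist()); print('nozzle top',proj(box(T[:2],-9.1,.022,.016,zm+.016),c).round(1).tolist())
C=np.array([.5420,.0520]); print('chip',proj(box(C,-9.1,.018,.010,.028),c).round(1).tolist())
print('flange',proj(ring(T,.02,zm+.071),c).min(0),proj(ring(T,.02,zm+.071),c).max(0))
x0,y0,S=215,135,4
g=cv2.cvtColor(c[0],cv2.COLOR_RGB2GRAY); g=np.uint8(255*(g/255.)**.5)
big=cv2.resize(g[135:240,215:300],None,fx=S,fy=S,interpolation=cv2.INTER_CUBIC)
L=cv2.createLineSegmentDetector().detect(cv2.GaussianBlur(big,(0,0),1.5))[0][:,0]
for a in sorted(L,key=lambda a:-np.hypot(a[2]-a[0],a[3]-a[1]))[:26]:
    print((a[:2]/S+[x0,y0]).round(1),(a[2:]/S+[x0,y0]).round(1))
E
```

```text
nozzle bottom [[246.1, 177.2], [265.5, 177.2], [265.3, 202.3], [246.4, 202.3]]
nozzle top [[245.4, 182.5], [266.0, 182.5], [265.7, 209.0], [245.7, 209.0]]
chip [[250.5, 165.2], [260.7, 165.2], [260.6, 182.8], [250.7, 182.8]]
flange [223.26265623 193.20555504] [287.41899769 252.4234811 ]
[269.5 137.7] [237.7 137.8]
[242.3 234.5] [273.9 234.6]
[238.  146.3] [269.2 146.4]
[265.8 181.2] [247.3 181.3]
[248.9 223.9] [264.8 223.8]
[224.5 223.4] [227.3 207.8]
[259.8 229.7] [244.8 230. ]
[283.  237.7] [295.2 237.6]
[227. 138.] [215.1 138.1]
[219.8 237.6] [231.4 237.9]
[259.2 190.1] [270.5 192.5]
[226.4 229.8] [215.2 229.9]
[217.7 188.6] [228.3 188.6]
[246.6 188.3] [255.9 185.4]
[219.5 203.7] [229.  203.3]
[285.4 207.1] [287.5 216.2]
[230.8 177. ] [221.8 175.2]
[220.1 135.7] [229.2 136.9]
[234.  237.5] [242.4 234.3]
[255.7 185.3] [264.2 187.4]
[227.5 147.4] [227.7 138.9]
[273.  192.9] [281.4 192.8]
[245.1 191.9] [253.2 190.2]
[252.3 165.9] [260.5 165.8]
[269.6 146.1] [269.6 138. ]
[229.5 236.3] [226.1 228.9]
```

Wrist-image edges put nozzle and chip columns at 256.5 and 256.4, and the board's edges are parallel to the jaws. I lower to 8 mm over the chip.

```bash
python3 -m jog '{"xyz":[[0.01,0,-0.15],[0.01,0,-0.35],[0.01,0,-0.55],[0.01,0,-0.75],[0.01,0,-0.9],[0.01,0,-1.0],[0.01,0,-1.06],[0.01,0,-1.06],[0.01,0,-1.06],[0.01,0,-1.06]],"delta_rot":[[0,0,0],[0,0,0],[0,0,0],[0,0,0],[0,0,0],[0,0,0],[0,0,0],[0,0,0],[0,0,0],[0,0,0]],"gripper":[5,5,5,5,5,5,5,5,5,5]}'
python3 - <<'E'
from h import *
P=[]
for n in ('scene','wrist'):
    c=cam(n);o=manip.get_obs();T=o['ee_pos'];P.append(T)
    for q,z in(('pen',T[2]-.110),('chip',.028),('shield',.0256)):
        for r in imaging.landmark_of(q,n)[:1]: print(n,q,round(r['p'],2),np.round(r['at'],1),ray(r['at'],c,z).round(4))
    print('pred mouth',proj(T-[0,0,.11],c).round(1),'pred chip',proj([.542,.052,.028],c).round(1))
print(np.array(P).round(4),o['tcp_rot'],o['force'],o['finger_gap'],o['time'])
g=cv2.cvtColor(c[0],cv2.COLOR_RGB2GRAY); g=np.uint8(255*(g/255.)**.5)
S=4;big=cv2.resize(g[135:240,215:300],None,fx=S,fy=S,interpolation=cv2.INTER_CUBIC)
L=cv2.createLineSegmentDetector().detect(cv2.GaussianBlur(big,(0,0),1.5))[0][:,0]
for a in L:
    u,v=a[:2]/S+[215,135],a[2:]/S+[215,135]
    if 150<u[1]<200 and 235<(u[0]+v[0])/2<276 and np.linalg.norm(u-v)>6: print(u.round(1),v.round(1))
for z in (0,.016):
  for sx in (-1,): print('nozzle front',z,proj(T+[-.011,0,-.11+z],c).round(1))
print('chip ends',proj([[.533,.0535,.028],[.551,.0505,.028]],c).round(1).tolist())
E
```

```text
time: 20.7
ee_pos: [0.543, 0.0524, 0.1464]
tcp_rot: [180.0, 0.0, 170.9]
force: [0.8, 0.4, -1.9]
finger_gap: 0.273
scene pen 0.94 [230.  188.7] [0.5354 0.0503 0.0364]
scene chip 0.88 [235.2 187.8] [0.5385 0.0723 0.028 ]
scene shield 0.53 [227.2 195.2] [0.5379 0.0323 0.0256]
pred mouth [[232.6 189.2]] pred chip [[232.3 191.6]]
wrist pen 0.73 [255.3 186.8] [0.5405 0.0523 0.0362]
wrist chip 0.84 [255.8 186.5] [0.5427 0.0523 0.028 ]
wrist shield 0.66 [221.6 195.2] [0.5466 0.0212 0.0256]
pred mouth [[255.9 189.5]] pred chip [[255.3 185.8]]
[[0.543  0.0524 0.1464]
 [0.5429 0.0524 0.1462]] [1.79996676e+02 1.54031150e-02 1.70920563e+02] [-1.31767269  0.46995915 -1.85524812] 0.2709131288467781 20.95
[241.7 192.9] [253.5 190. ]
[234.2 198.4] [242.3 193.6]
[258.9 190.1] [269.5 192. ]
[269.  192.1] [279.9 198.8]
[256.  185.4] [264.1 187.4]
[234.5 154.4] [270.8 154.4]
[247.1 188.1] [255.9 185.3]
[271.2 153.6] [271.4 144.8]
[246.3 181.7] [246.1 188.6]
[266.7 188.3] [266.5 181.4]
[265.8 181.2] [247.3 181.2]
nozzle front 0 [[253.8 177. ]]
nozzle front 0.016 [[253.5 182.3]]
chip ends [[255.3, 175.6], [255.2, 195.8]]
```

Nozzle at about (0.542,0.052), chip at about (0.542,0.052), gap about 8 mm. Force equals the pen's weight only, and the shield reads the same position as before. Handing in.

```bash
python3 -m jog '{"xyz":[[0,0,0],[0,0,0],[0,0,0]],"delta_rot":[[0,0,0],[0,0,0],[0,0,0]],"gripper":[5,5,5]}'; python3 -c "
from bench import manip
print(manip.get_obs()['dq'].round(2)); print(manip.close_job())"
```

```text
time: 21.4
ee_pos: [0.5428, 0.0524, 0.1461]
tcp_rot: [-180.0, 0.0, 170.9]
force: [0.3, 0.2, -2.2]
finger_gap: 0.272
[-0.01 -0.01 -0.02  0.11  0.07  0.05 -0.01]
the job is handed in; nothing more can be done
None
```

The job is handed in at 21.4 s: the wide shield is over the tall capacitor and released, and the arm is holding the pen upright and still over the chip.

**Shield:** A wrist picture after release showed its rim where the seated height predicts. The network read the same shield position after the pen was brought in, so it was not disturbed.

**Pen:**
- **Centring:** nozzle and chip both come out at about (0.542, 0.052) m, within roughly 1 mm.
- **Angle:** the board edges ran parallel to the image, and so to the jaws, within a fraction of a degree. I did not measure the pen's own yaw again after gripping.
- **Height:** the mouth is about 8 mm above the chip top, worked out from the arm's reading and the grip height.
- **Contact:** the wrist force was about 2 N, roughly the pen's weight, so nothing is being touched.

**Less certain:**
- **Nozzle edges:** they sat 1 px off the prediction. I put that down to a 0.7 mm grip offset in x, which matches what I measured before gripping. If it were height instead, the gap would be about 5 mm.
- **Scene camera:** its landmarks for the nozzle and chip were off, by about 2 cm at worst (the chip). I trusted the wrist camera and the arm's position instead.
- **Pictures:** all 12 views were used before the pen was gripped, so the pen checks are numerical only.

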